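# Charge the flat pad at the plunger can and lay it on the old head gasket

## Robot

A 7-joint arm with a two-finger parallel gripper is mounted at the origin on the work surface. World frame = base frame: x ahead of the robot, y to its left, z up, the work surface at z = 0. Lengths are in mm, angles in rad, forces in N, time in s.
With the tool pointing down it reaches from about 400 to 875 mm from the base axis. Payload 6.5 kg.
Tool frame: the origin (TCP) lies at the very end of the fingers, on their centre line; the grasp point (between the pads) lies arm.hold_point_z behind it (arm.hold_point_z is the distance from the TCP to the grasp point, in mm); z points along the fingers, y is the line along which they close (so a half turn about z gives the same grasp; the last joint's range is limited). The gripper opens to 88 mm and grips with 3 to 60 N. Pads are 18 mm wide; open, the fingers measure 123 mm over their backs; the gripper's body (75 mm by 187 mm) begins 45 mm behind the grasp point.
Start: joints at [1.233, 0.536, -0.004, 1.538, 0.003, 1.067, -0.071], TCP at [174.499, -626.131, 238.716] pointing down, gripper open.
Joint ranges: [-2.7, 2.7], [-0.37, 2.16], [-1.27, 1.26], [0.24, 2.4], [-1.31, 4.45], [0.19, 1.91], [-2.76, 2.76]. Speed limits (rad/s): [2.39, 2.39, 3.14, 3.14, 3.14, 3.14, 3.14].

## Interface

Orientations are given as a unit quaternion [w, x, y, z].
In Python, from rig import arm gives the robot as it stands.
- The arm moves only by the tool servo_tool, never from a script. Its argument "commands" is a list of rows, each a list of 3 entries, a list of its own where there are three numbers: the shift along the world's x, y, z scaled (see below), then the turn, a rotation vector about the world's x, y, z scaled (see below), then the opening, from -1 (shut) to 1 (fully open). A call has exactly 5 rows; each row is the pose to reach, as a shift and turn from the pose commanded when the call began; what a row does not reach only later rows make up. The controller multiplies each number of a shift by 0.5 m and each number of a turn by pi/2 rad. A row lasts 1/12 s, in which the tool goes at most 41.7 mm and 7.16 degrees, less where a joint would pass 70% of its speed; a pose out of reach is approached as far as the arm can. A call with a number of a shift or a turn outside -1 to 1 is refused whole. A call with a gripper value outside its range is refused whole. The fingers move at their own pace and stop on an object; the grip force is fixed at half the most. Time passes only in rows, so rows that repeat a pose let the fingers close, or fill a call up. It gives the time, the measured TCP pose, the force, the opening and the grip force at its end, in the units of the state.
- arm.read_state(): the state, without advancing time (a new reading comes with each control period).
- arm.capture(name): name is "scene" or "side" or "wrist"; returns the picture (420x560x3 uint8, blue, green, red); there is no depth.
- arm.camera_info(name): a dict with "fx", "fy", "cx", "cy" (pixels), "D" ([k1, k2, p1, p2, k3] as OpenCV has them; the pictures are not rectified), "world_from_camera" (4x4, takes a point from camera to world coordinates); the wrist camera has in their place "tool_from_camera" (4x4, takes a point from camera to tool coordinates, whose origin is the TCP and whose axes are the flange's). Camera axes: x right, y up, looking along -z (the intrinsics and any distortion apply to the point x, -y, -z); pixel columns grow to the right and rows downward; lengths in mm; the calibration is good to about 2 mm. A picture is of the moment at which its call begins: read the wrist's pose just before it. camera_info takes no time and is no camera call.
- arm.job_done(): hands the job in; it is judged then, once.
The state is a dict: "time_s": time; "joint_pos": joint angles; "dq": joint speeds; "joint_torque": joint torques, N m; "eef_pos": TCP position; "ee_rot": TCP orientation; "wrist_force": force on the tool from outside, world axes, zero at the start; "moment": the same for the moment, N m; "width": finger opening in mm; "gripper_force": force on a finger pad.
Only numpy, scipy, OpenCV 4.12 (cv2) and the standard library are available. Lean on these libraries where they do the work, as an engineer would, in place of code of your own. Each camera call takes 0.05 s, during which the arm holds its last target. There are 200 camera calls.

## Task

Take the flat round pad by its handle off the sloping drip rest and charge it at the plunger can: with the pad flat and centred on the can's sprung pan, press squarely down until the pan bottoms out level, keep it down for about a second, then let the pan come all the way back up. Then set the pad, face down and without dropping it, on the upturned cylinder head so that it lies flat and centred over the round combustion chamber with its old gasket ring, and let go. Press the pan with the pad only, and leave everything else on the bench where it is.

Things in the scene. Friction and masses are not known exactly. Their poses are not given: they have to be found in the camera images.
- pad: Loose pad like a coffee tamper, 0.3 kg: flat disc 80 mm across, 10 mm thick (grey fibre face, dark steel back), steel hub 32 mm across to 20 mm from the face, then a round wooden handle 24 mm across ending 100 mm from the face. Origin: centre of the face; z runs up the handle. It starts face down on the rest's slope, handle leaning 30 degrees from vertical to the rest's -x side.
- pad_grip (a point): Point on the handle's axis of the pad, 68 mm from the face: a good height for the middle of the finger pads. Same axes as the pad.
- rest: Fixed sheet-steel drip rest on a 124 x 112 mm base tray, 70 mm high. Its top is a plate 100 mm wide sloping up at 30 degrees in its +x direction; two bent tabs, 13 mm high, hold the pad's rim on the low side. Origin: underside centre; yaw turns it about z. The pad comes off along its own handle axis (square off the slope).
- can: Fixed plunger can (bench solvent can): plain round steel can 128 mm in diameter, 86 mm high, with a dished steel pan carried above it on a spring. Origin: underside centre, z up.
- plunger (a joint): How far the can's pan is pressed down, in m: 0 = fully up, 0.018 = bottomed on its stop. The spring pushes back with about 4 N at the top and 13 N at the bottom.
- pan_floor (a point): Centre of the flat upper floor of the pan, 118 mm above the bench when up and 100 mm when bottomed. Flat floor 103 mm across, inside a flared rim 126 mm across and 7 mm above the floor. z is square to the floor. The pan rocks on its stem (3 N m per rad, up to 0.15 rad): a push off centre or not square tips it.
- head: Fixed aluminium cylinder head lying gasket face up: a finned block 116 x 102 x 42 mm, with a round combustion chamber 60 mm in diameter in the middle of its flat upper face and a thin dark ring of old gasket, 73 mm in diameter, around it. Origin: underside centre.
- head_face (a point): Centre of the combustion chamber in the plane of the head's flat upper face, 42 mm above the bench; z up. The pad's origin comes to lie here.
- plug_a: Bystander: spark plug lying on the bench, 70 mm long, 24 mm thick at the hex, white porcelain and steel with copper tips. Origin under the hex; x along the plug.
- plug_b: Bystander: a second spark plug of the same kind, lying nearer the robot.
- socket: Bystander: chrome spark plug socket standing upright, 27 mm in diameter, 62 mm high. Origin: underside centre.
- fuel_cap: Bystander: black plastic fuel cap, 54 mm in diameter, 25 mm high. Origin: underside centre.
- float_bowl: Bystander: dented aluminium carburetor float bowl, 60 mm in diameter, 34 mm high, open side up. Origin: underside centre.
- wrench: Bystander: steel wrench lying flat. Origin on the underside.
- screwdriver: Bystander: screwdriver lying flat. Origin on the underside.
Things that resemble listed ones, but are neither listed nor needed, are in the scene too. Leave any blue or pink look-alike of the pad alone.

How it is judged:
By the outcome, as a careful person would: the job done as asked, in the order asked, and still so for the second after the job is handed in, with the robot touching nothing.
It also fails if it takes over 54 s, if anything falls off the work surface, if the arm or the gripper's body presses on something with over 40 N, if the wrist force passes 120 N, or if a joint passes its speed limit or range.

## Working session

There is one attempt and no reset: what is moved stays moved. The work goes in short steps, Python scripts to look and compute and a tool call to move; the robot and the scene stay as the last step left them, time stands still between calls to the robot, and variables do not carry over. Pictures are saved under pics/ and viewed, at most 10 in all, crops included, and the job is handed in when it is done.

Besides the shell and the picture viewer there is one more tool, called after "Emit:" in YAML: its name, and indented under it one key for each argument. servo_tool: Moves the arm, as the interface text tells. Its arguments: {"type":"object","properties":{"commands":{"type":"array"}},"required":["commands"]}

```bash
ls; mkdir -p pics
python3 - <<'E'
from rig import arm
import cv2,json
s=arm.read_state();print(s)
print(arm.hold_point_z)
for n in("scene","side"):
    im=arm.capture(n);cv2.imwrite(f"pics/{n}0.png",im)
    print(n,arm.camera_info(n))
im=arm.capture("wrist");cv2.imwrite("pics/wrist0.png",im);print(arm.camera_info("wrist"))
E
```

```text
pics
{'time_s': 0.0, 'joint_pos': array([ 1.23279169,  0.53715784, -0.00442548,  1.53887843,  0.00259533,
        1.06729859, -0.07123765]), 'dq': array([ 2.11732289e-04,  5.89401190e-04, -2.85507806e-04, -2.40560020e-03,
        1.65370821e-03, -2.06828002e-03, -9.95379823e-05]), 'joint_torque': array([-2.19893336e-04, -5.70980966e+01,  9.90670323e-01, -2.51609874e+01,
       -5.63090283e-02,  1.78365799e-02,  1.47867031e-04]), 'eef_pos': array([ 174.31518866, -625.54471639,  237.84253305]), 'ee_rot': array([-8.49002192e-04,  9.90777705e-01,  1.35494593e-01, -1.81793390e-04]), 'wrist_force': array([-0.34010582, -1.17327656, -0.14752553]), 'moment': array([-0.01029876,  0.02670251, -0.00643013]), 'gripper_force': 0.0, 'width': 88.13292544779726}
18.700000000000003
scene {'fx': 418.19981500610544, 'fy': 418.19981500610544, 'cx': 292.1023106256488, 'cy': 207.8274421563757, 'D': array([-0.02493769,  0.        ,  0.        ,  0.        ,  0.        ]), 'world_from_camera': array([[-5.88958472e-01, -6.66677317e-01,  4.56803320e-01,
         9.65680841e+02],
       [ 8.08137660e-01, -4.903
[... 616 characters left out ...]
154e-03,  8.07742994e-01,  5.89527413e-01,
         8.11176300e+02],
       [ 0.00000000e+00,  0.00000000e+00,  0.00000000e+00,
         1.00000000e+00]])}
{'fx': 345.54073699227007, 'fy': 345.54073699227007, 'cx': 272.5341580306956, 'cy': 210.63582387972656, 'D': array([-0.05397175,  0.        ,  0.        ,  0.        ,  0.        ]), 'tool_from_camera': array([[ 8.55550300e-04,  9.62843618e-01,  2.70058208e-01,
         7.00702232e+01],
       [ 9.99999478e-01, -9.74521463e-04,  3.06459552e-04,
        -6.25536249e-01],
       [ 5.58250144e-04,  2.70057805e-01, -9.62843949e-01,
        -1.45643548e+02],
       [ 0.00000000e+00,  0.00000000e+00,  0.00000000e+00,
         1.00000000e+00]])}
```

View pics/scene0.png

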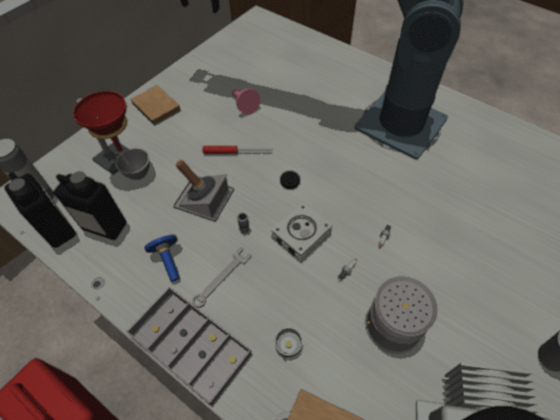

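View pics/side0.png

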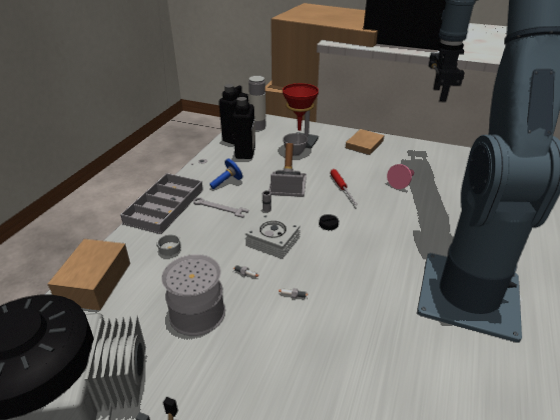

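The scene view shows the pad with its wooden handle on the rest at (205,188), the head at (301,230) and the can at (403,305). In the side view they are at (289,170), (273,233) and (192,278).

What could be taken for the pad: the grey one with the wooden handle at scene (190,172), the blue look-alike at (165,255), the pink one at (246,100). I choose the grey one on the rest and check it in a close crop.

```bash
cat > h.py <<'E'
import numpy as np,cv2
from rig import arm
def ray(n,uv,st=None):
    c=arm.camera_info(n);K=np.array([[c['fx'],0,c['cx']],[0,c['fy'],c['cy']],[0,0,1]])
    p=cv2.undistortPoints(np.array([[uv]],float),K,np.array(c['D']))[0,0]
    d=np.array([p[0],-p[1],-1.])
    T=c.get('world_from_camera')
    if T is None: T=tool(st)@c['tool_from_camera']
    d=T[:3,:3]@d
    return T[:3,3],d/np.linalg.norm(d)
def tool(st):
    from scipy.spatial.transform import Rotation as R
    T=np.eye(4);q=st['ee_rot'];T[:3,:3]=R.from_quat([q[1],q[2],q[3],q[0]]).as_matrix();T[:3,3]=st['eef_pos'];return T
def onz(n,uv,z,st=None):
    o,d=ray(n,uv,st);return o+d*(z-o[2])/d[2]
def tri(rs):
    A=sum(np.eye(3)-np.outer(d,d) for o,d in rs);b=sum((np.eye(3)-np.outer(d,d))@o for o,d in rs)
    p=np.linalg.solve(A,b);return p,[np.linalg.norm(np.cross(p-o,d)) for o,d in rs]
def proj(n,p,st=None):
    c=arm.camera_info(n);K=np.array([[c['fx'],0,c['cx']],[0,c['fy'],c['cy']],[0,0,1]])
    T=c.get('world_from_camera')
    if T is None: T=tool(st)@c['tool_from_camera']
    q=np.linalg.inv(T)@np.r_[p,1];return cv2.projectPoints(np.array([[[q[0],-q[1],-q[2]]]]),np.zeros(3),np.zeros(3),K,np.array(c['D']))[0][0,0]
E
python3 - <<'E'
import cv2,numpy as np
s=cv2.imread('pics/scene0.png');d=cv2.imread('pics/side0.png')
def c(im,x,y,w=66,h=50):return cv2.resize(im[y:y+h*1,x:x+w],(400,300),interpolation=cv2.INTER_CUBIC)
a=np.vstack([np.hstack([c(s,165,155,80,60),c(d,250,140,80,60)]),np.hstack([c(s,360,265,100,75),c(d,145,245,100,75)])])
cv2.imwrite('pics/c1.png',a)
a=np.hstack([c(s,260,200,80,60),c(d,235,205,80,60)])
cv2.imwrite('pics/c2.png',a)
E
```

```text
(no output)
```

View pics/c1.png

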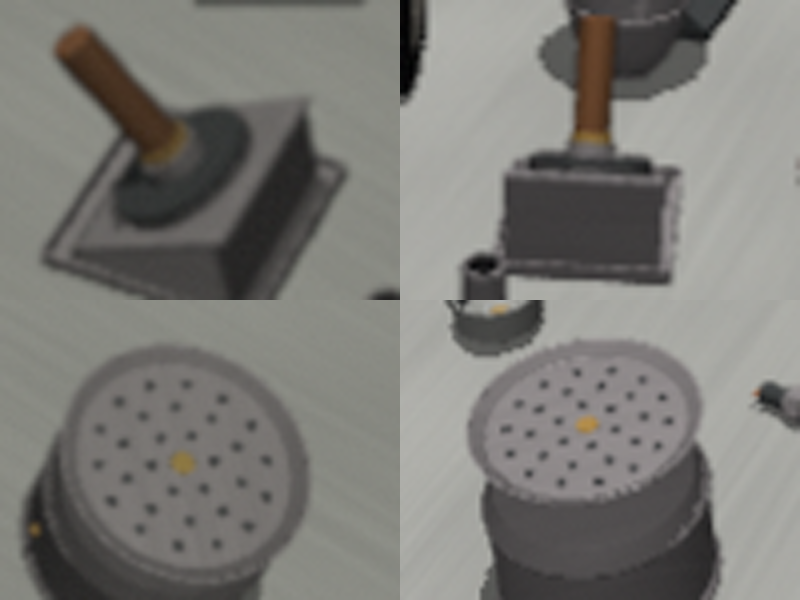

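View pics/c2.png

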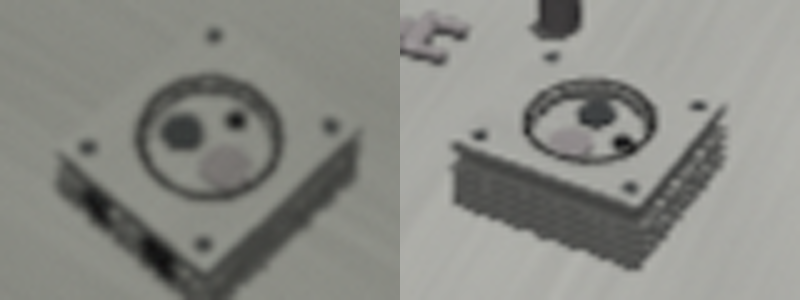

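The crop confirms the grey pad: wooden handle, brass ring, on the sloping rest. Its handle top is at scene (179,163). The can's gold centre dot is at scene (406,306) and side (192,276). The head's ring is centred at scene (302,227) and side (273,229).

```bash
cat > m1.py <<'E'
from h import *
np.set_printoptions(precision=1,suppress=True)
S=cv2.imread('pics/scene0.png');D=cv2.imread('pics/side0.png')
def mask(im,box,lo,hi):
    x,y,w,h=box;m=np.zeros(im.shape[:2],np.uint8);m[y:y+h,x:x+w]=cv2.inRange(cv2.cvtColor(im,cv2.COLOR_BGR2HSV),lo,hi)[y:y+h,x:x+w];return m
def big(m):
    n,l,st,c=cv2.connectedComponentsWithStats(m);k=1+np.argmax(st[1:,4]);return (l==k)
def cen(m):
    y,x=np.nonzero(m);return np.array([x.mean(),y.mean()])
# can dot
a=cen(big(mask(S,(395,295,22,22),(12,90,60),(35,255,255))));b=cen(big(mask(D,(180,265,24,22),(12,90,60),(35,255,255))))
print('dot',a,b,tri([ray('scene',a),ray('side',b)]))
# head: stud holes
cs=lambda pts,o:[np.array(p)/5+o-0.4 for p in pts]
hs=cs([(214,35),(331,126),(204,244),(88,147)],np.array([260,200]))
hd=cs([(230,187),(80,134),(151,57),(298,105)],np.array([235,205]))
# match: print all pair residuals
for p in hs:
    r=[tri([ray('scene',p),ray('side',q)]) for q in hd];k=np.argmin([x[1][0] for x in r]);print('stud',k,r[k])
e=[np.array(p)/5+o-.4 for p,o in(((209,137),np.array([260,200])),((190,121),np.array([235,205])))]
print('ring',tri([ray('scene',e[0]),ray('side',e[1])]),onz('scene',e[0],42),onz('side',e[1],42))
# handle axis
ax=[]
for im,n,box in((S,'scene',(170,155,40,38)),(D,'side',(278,138,22,32))):
    m=big(mask(im,box,(3,90,30),(18,255,255)));y,x=np.nonzero(m);p=np.c_[x,y].astype(np.float32)
    vx,vy,x0,y0=cv2.fitLine(p,cv2.DIST_L2,0,.01,.01).ravel();t=(p-[x0,y0])@[vx,vy]
    q=[np.array([x0,y0])+np.array([vx,vy])*s for s in(t.min(),t.max())];q.sort(key=lambda v:v[1]);print(n,q,m.sum());
    o,d1=ray(n,q[0]);_,d2=ray(n,q[1]);ax.append((o,d1,d2))
nn=[np.cross(d1,d2) for o,d1,d2 in ax];nn=[v/np.linalg.norm(v) for v in nn]
d=np.cross(*nn);d/=np.linalg.norm(d);d*=np.sign(d[2])
A=np.array([nn[0],nn[1],d]);
p0=np.linalg.lstsq(A[:2],[nn[0]@ax[0][0],nn[1]@ax[1][0]],rcond=None)[0]
print('axis',d,'tilt',np.degrees(np.arccos(d[2])),'yaw of lean',np.degrees(np.arctan2(d[1],d[0])))
for o,d1,d2 in ax:
    for dd in(d1,d2):
        M=np.c_[d,-dd];s=np.linalg.lstsq(M,o-p0,rcond=None)[0];print('end',p0+d*s[0])
E
python3 m1.py
```

```text
dot [405.1 305.1] [191.1 275.6] (array([579.6, 284.4, 118.8]), [np.float64(0.5101383708162279), np.float64(0.5101383708162204)])
stud 3 (array([462.2, -49. ,  42.6]), [np.float64(1.0811289668032902), np.float64(1.0811289668031872)])
stud 0 (array([472.2,  28.9,  42.6]), [np.float64(1.2242053879307468), np.float64(1.224205387930812)])
stud 1 (array([563.2,  16.6,  42.4]), [np.float64(1.204134180544627), np.float64(1.204134180544728)])
stud 2 (array([553.5, -60. ,  43.1]), [np.float64(0.8842947912211215), np.float64(0.8842947912211243)])
ring (array([512.6, -16.3,  41.4]), [np.float64(1.0778185951143), np.float64(1.077818595114264)]) [513.8 -15.2  42. ] [512.  -16.9  42. ]
scene [array([178.1, 161.8], dtype=float32), array([198.6, 185.3], dtype=float32)] 227
side [array([289.4, 142.9], dtype=float32), array([287.8, 166.9], dtype=float32)] 163
axis [ 0.1 -0.5  0.9] tilt 30.133556355478852 yaw of lean -76.35235755088475
end [ 583.9 -342.5  126.4]
end [ 573.7 -300.6   52.1]
end [ 584.  -343.2  127.7]
end [ 575.  -306.    61.7]
```

```bash
cat >> h.py <<'E'
from scipy.spatial.transform import Rotation as R
def plan(pos,zax,yhint,st=None):
    st=st or arm.read_state();T=tool(st)
    z=np.array(zax)/np.linalg.norm(zax);y=np.array(yhint,float);y-=z*(y@z);y/=np.linalg.norm(y)
    if y@T[:3,1]<0:y=-y
    Rt=np.c_[np.cross(y,z),y,z]
    rv=R.from_matrix(Rt@T[:3,:3].T).as_rotvec()
    print('dpos',np.round(np.array(pos)-T[:3,3],1),'shift',np.round((np.array(pos)-T[:3,3])/500,4),'turn',np.round(rv/(np.pi/2),4),'deg',np.degrees(np.linalg.norm(rv)))
E
python3 - <<'E'
from h import *
np.set_printoptions(precision=1,suppress=True)
print('funnel top',tri([ray('scene',(101,108)),ray('side',(300,93))]),'bowl',onz('scene',(118,165),0),onz('side',(310,145),0))
d=np.array([np.cos(np.radians(-76.35))*.5,np.sin(np.radians(-76.35))*.5,.866]);T=np.array([583.6,-341.5,125.])
print(d,T-100*d)
plan(T+25*d,-d,d*[1,1,0])
E
```

```text
funnel top (array([ 617.8, -542.9,  215.8]), [np.float64(2.721286322466421), np.float64(2.7212863224662467)]) bowl [ 633.5 -571.9    0. ] [ 587.5 -582.6    0. ]
[ 0.1 -0.5  0.9] [ 571.8 -292.9   38.4]
dpos [412.2 272.  -91.4] shift [ 0.8  0.5 -0.2] turn [ 0.3  0.1 -0. ] deg 29.98598203327962
```

Run:
```python
from h import *
np.set_printoptions(precision=3,suppress=True)
a=np.radians(-76.35);d=np.array([np.cos(a)*.5,np.sin(a)*.5,.866]);T=np.array([583.6,-341.5,125.])
print(d)
plan(T+60*d,-d,[np.cos(a+np.pi/2),np.sin(a+np.pi/2),0])
```

```text
[ 0.118 -0.486  0.866]
dpos [416.4 255.  -61.1] shift [ 0.833  0.51  -0.122] turn [ 0.317 -0.187  0.954] deg 92.02655603106902
```

Emit:
servo_tool:
  commands:
    - [[0.056, 0.034, 0], [0.021, -0.0125, 0.0636], 1]
    - [[0.111, 0.068, 0], [0.042, -0.025, 0.127], 1]
    - [[0.167, 0.102, 0], [0.063, -0.0375, 0.191], 1]
    - [[0.222, 0.136, 0], [0.085, -0.05, 0.254], 1]
    - [[0.278, 0.17, 0], [0.106, -0.0623, 0.318], 1]

```text
time_s: 0.57
eef_pos: [314.1, -540.3, 238.7]
ee_rot: [-0.076, 0.921, 0.377, 0.059]
wrist_force: [0.4, -1.3, -0.6]
width: 88.1
gripper_force: 0.0
```

Emit:
servo_tool:
  commands:
    - [[0.056, 0.034, 0], [0.021, -0.0125, 0.0636], 1]
    - [[0.111, 0.068, 0], [0.042, -0.025, 0.127], 1]
    - [[0.167, 0.102, 0], [0.063, -0.0375, 0.191], 1]
    - [[0.222, 0.136, 0], [0.085, -0.05, 0.254], 1]
    - [[0.278, 0.17, 0], [0.106, -0.0623, 0.318], 1]

```text
time_s: 0.98
eef_pos: [453.0, -455.6, 238.5]
ee_rot: [-0.145, 0.786, 0.59, 0.114]
wrist_force: [0.2, -0.7, -0.3]
width: 88.1
gripper_force: 0.0
```

Emit:
servo_tool:
  commands:
    - [[0.056, 0.034, -0.024], [0.021, -0.0125, 0.0636], 1]
    - [[0.111, 0.068, -0.05], [0.042, -0.025, 0.127], 1]
    - [[0.167, 0.102, -0.075], [0.063, -0.0375, 0.191], 1]
    - [[0.222, 0.136, -0.1], [0.085, -0.05, 0.254], 1]
    - [[0.278, 0.17, -0.122], [0.106, -0.0623, 0.318], 1]

```text
time_s: 1.4
eef_pos: [591.8, -370.8, 176.3]
ee_rot: [-0.205, 0.595, 0.76, 0.161]
wrist_force: [0.4, -1.0, 0.8]
width: 88.4
gripper_force: 0.0
```

Run:
```python
from h import *
np.set_printoptions(precision=3,suppress=True)
st=arm.read_state();im=arm.capture('wrist');cv2.imwrite('pics/w1.png',im)
import pickle;pickle.dump(st,open('w1.pkl','wb'))
a=np.radians(-76.35);d=np.array([np.cos(a)*.5,np.sin(a)*.5,.866]);T=np.array([583.6,-341.5,125.])
print(st['joint_pos'],tool(st)[:3,:3],proj('wrist',T,st),proj('wrist',T-80*d,st),proj('wrist',T-100*d,st))
plan(T+60*d,-d,[np.cos(a+np.pi/2),np.sin(a+np.pi/2),0])
```

```text
[ 0.854  1.006 -0.472  0.993  0.018  1.576  0.749] [[-0.207  0.971 -0.12 ]
 [ 0.839  0.239  0.488]
 [ 0.503  0.001 -0.864]] [269.811 228.852] [270.706 198.974] [270.861 193.809]
dpos [-5.9 -8.3  4.8] shift [-0.012 -0.017  0.01 ] turn [-0.009  0.001 -0.011] deg 1.278878367867316
```

View pics/w1.png

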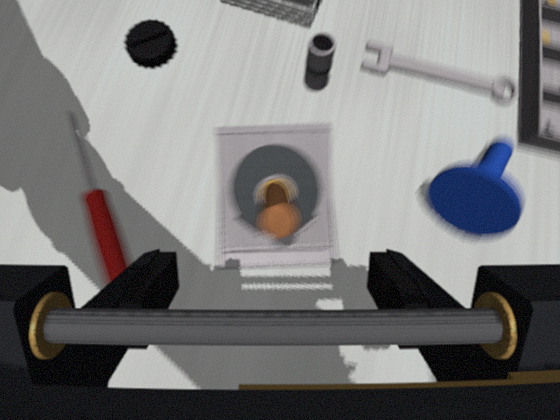

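The wrist view shows the pad's handle cap at about (278,220) and the disc at about (276,188). The rest plate lies squarely between the fingers and nothing is in their way. I take a settled picture and measure from two places.

```bash
cat > m2.py <<'E'
from h import *
import sys,pickle
np.set_printoptions(precision=2,suppress=True)
k=sys.argv[1];st=arm.read_state();im=arm.capture('wrist');cv2.imwrite(f'pics/{k}.png',im)
hsv=cv2.cvtColor(im,cv2.COLOR_BGR2HSV);x0,y0,x1,y1=map(int,sys.argv[2:6])
m=cv2.inRange(hsv,(3,100,120),(16,255,255));mm=np.zeros_like(m);mm[y0:y1,x0:x1]=m[y0:y1,x0:x1]
c=max(cv2.findContours(mm,0,1)[0],key=cv2.contourArea);cap,r=cv2.minEnclosingCircle(c)
g=cv2.inRange(hsv,(60,15,40),(110,90,110));gg=np.zeros_like(g);gg[y0:y1,x0:x1]=g[y0:y1,x0:x1]
c2=max(cv2.findContours(gg,0,1)[0],key=cv2.contourArea);e=cv2.fitEllipse(cv2.convexHull(c2))
print('speed',abs(st['dq']).max(),st['eef_pos'],'cap',cap,r,'box',cv2.boundingRect(c),'disc',e)
pickle.dump((st,cap,r,e),open(k+'.pkl','wb'))
E
python3 m2.py w2 220 130 330 245
```

```text
speed 0.14957198619203213 [ 596.62 -362.38  172.13] cap (261.95947265625, 232.04054260253906) 18.06612205505371 box (244, 214, 37, 31) disc ((264.19097900390625, 197.84951782226562), (89.6258773803711, 90.67526245117188), 119.2990951538086)
```

Emit:
servo_tool:
  commands:
    - [[-0.012, 0.012, -0.015], [-0.005, 0, -0.01], 1]
    - [[-0.018, 0.025, -0.04], [-0.009, 0, -0.011], 1]
    - [[-0.018, 0.025, -0.04], [-0.009, 0.001, -0.011], 1]
    - [[-0.018, 0.025, -0.04], [-0.009, 0.001, -0.011], 1]
    - [[-0.018, 0.025, -0.04], [-0.009, 0.001, -0.011], 1]

```text
time_s: 1.92
eef_pos: [582.5, -359.4, 158.3]
ee_rot: [-0.198, 0.605, 0.755, 0.157]
wrist_force: [-0.2, -0.3, -0.1]
width: 88.0
gripper_force: 0.0
```

```bash
python3 m2.py w3 200 90 350 260
python3 - <<'E'
from h import *
import pickle
np.set_printoptions(precision=2,suppress=True)
w=[pickle.load(open(k+'.pkl','rb')) for k in('w2','w3')]
print('cap',tri([ray('wrist',x[1],x[0]) for x in w]))
print('disc',tri([ray('wrist',x[3][0],x[0]) for x in w]))
a=np.radians(-76.35);d=np.array([np.cos(a)*.5,np.sin(a)*.5,.866]);T=np.array([583.6,-341.5,125.])
for st,cap,r,e in w:
    print(proj('wrist',T,st),'depth by r',345.5*12/r, [ray('wrist',cap,st)])
s,dd=ray('scene',(181,164)),ray('side',(289.4,144))
print(tri([s,dd]+[ray('wrist',w[1][1],w[1][0])]))
plan(T+60*d,-d,[np.cos(a+np.pi/2),np.sin(a+np.pi/2),0])
E
```

```text
speed 0.010251968813093794 [ 582.54 -359.36  158.31] cap (283.4339599609375, 237.64151000976562) 19.57665252685547 box (264, 219, 40, 38) disc ((277.90460205078125, 196.9105682373047), (94.5390396118164, 96.07164764404297), 76.26165771484375)
cap (array([ 584.67, -338.46,  133.66]), [np.float64(0.2652744513179726), np.float64(0.26527445131797406)])
disc (array([ 572.77, -294.71,   55.42]), [np.float64(0.2327716081013136), np.float64(0.23277160810124542)])
[259.06 239.55] depth by r 229.4903127171236 [(array([ 600.31, -376.39,  332.68]), array([-0.08,  0.19, -0.98]))]
[280.3  244.49] depth by r 211.78288751421988 [(array([ 586.18, -369.12,  319.18]), array([-0.01,  0.16, -0.99]))]
(array([ 583.2 , -336.45,  124.85]), [np.float64(2.8663672996029685), np.float64(2.6884312307891864), np.float64(1.5227962689878214)])
dpos [  8.  -11.1  18.5] shift [ 0.02 -0.02  0.04] turn [ 0.01 -0.    0.01] deg 1.3138845770707148
```

Emit:
servo_tool:
  commands:
    - [[0.06, 0, 0.02], [0, 0, 0], 1]
    - [[0.1, 0, 0.05], [0, 0, 0], 1]
    - [[0.1, 0, 0.05], [0, 0, 0], 1]
    - [[0.1, 0, 0.05], [0, 0, 0], 1]
    - [[0.1, 0, 0.05], [0, 0, 0], 1]

```text
time_s: 2.38
eef_pos: [631.8, -359.4, 182.5]
ee_rot: [-0.199, 0.605, 0.755, 0.156]
wrist_force: [-0.2, -0.4, -0.2]
width: 88.0
gripper_force: 0.0
```

```bash
python3 m2.py w4 130 90 330 260
python3 - <<'E'
from h import *
import pickle
np.set_printoptions(precision=2,suppress=True)
w=[pickle.load(open(k+'.pkl','rb')) for k in('w3','w4')]
c,rc=tri([ray('wrist',x[1],x[0]) for x in w]);f,rf=tri([ray('wrist',x[3][0],x[0]) for x in w])
v=c-f;L=np.linalg.norm(v);print('cap',c,rc,'disc',f,rf,L,v/L,np.degrees(np.arctan2(v[1],v[0])))
E
```

```text
speed 0.019672975644781286 [ 631.84 -359.38  182.5 ] cap (206.59771728515625, 227.2980499267578) 17.22073745727539 box (190, 211, 34, 33) disc ((223.72525024414062, 192.98519897460938), (85.83097076416016, 88.52627563476562), 121.4089584350586)
cap [ 584.54 -337.96  128.26] [np.float64(0.1345981844329062), np.float64(0.1345981844330923)] disc [ 572.37 -293.12   48.54] [np.float64(0.10561523402257077), np.float64(0.10561523402252898)] 92.27601201256745 [ 0.13 -0.49  0.86] -74.81869259159666
```

Run:
```python
from h import *
a=np.radians(-75.5);d=np.array([np.cos(a)*.5,np.sin(a)*.5,.866]);T=np.array([584.4,-338.3,127.5])
for s in(30,-50.7):plan(T+s*d,-d,[np.cos(a+np.pi/2),np.sin(a+np.pi/2),0])
```

```text
dpos [-43.2   6.7 -28.7] shift [-0.0865  0.0134 -0.0575] turn [ 0.0085 -0.0017  0.0212] deg 2.0580515186054424
dpos [-53.3  45.8 -98.6] shift [-0.1067  0.0915 -0.1972] turn [ 0.0085 -0.0017  0.0212] deg 2.0580515186054424
```

Emit:
servo_tool:
  commands:
    - [[-0.05, 0, -0.01], [0.0085, -0.002, 0.021], 1]
    - [[-0.087, -0.002, -0.03], [0.0085, -0.002, 0.021], 1]
    - [[-0.087, 0.013, -0.057], [0.0085, -0.002, 0.021], 1]
    - [[-0.087, 0.013, -0.057], [0.0085, -0.002, 0.021], 1]
    - [[-0.087, 0.013, -0.057], [0.0085, -0.002, 0.021], 1]

```text
time_s: 2.85
eef_pos: [587.9, -352.1, 153.8]
ee_rot: [-0.205, 0.591, 0.764, 0.159]
wrist_force: [0.7, -1.0, -0.0]
width: 88.2
gripper_force: 0.0
```

```bash
python3 m2.py w5 200 90 350 330
python3 - <<'E'
from h import *
import pickle
np.set_printoptions(precision=2,suppress=True)
w=[pickle.load(open(k+'.pkl','rb')) for k in('w4','w5')]
c,rc=tri([ray('wrist',x[1],x[0]) for x in w]);f,rf=tri([ray('wrist',x[3][0],x[0]) for x in w])
v=c-f;L=np.linalg.norm(v);print('cap',c,rc,'disc',f,rf,L,v/L,np.degrees(np.arctan2(v[1],v[0])))
t=tool(w[1][0]);print('cap in tool',t[:3,:3].T@(c-t[:3,3]),'disc in tool',t[:3,:3].T@(f-t[:3,3]))
a=np.radians(-75.5);d=np.array([np.cos(a)*.5,np.sin(a)*.5,.866]);T=np.array([584.4,-338.3,127.5])
for s in(30,-50.7):plan(T+s*d,-d,[np.cos(a+np.pi/2),np.sin(a+np.pi/2),0])
E
```

```text
speed 0.04511803475396888 [ 587.87 -352.05  153.75] cap (272.0585632324219, 248.1569061279297) 20.1431884765625 box (252, 229, 41, 39) disc ((271.6767883300781, 204.6268768310547), (96.73603820800781, 97.83036041259766), 86.38178253173828)
cap [ 584.71 -338.1   128.79] [np.float64(0.09430012450291149), np.float64(0.094300124503071)] disc [ 572.68 -293.44   49.81] [np.float64(0.13029639227755194), np.float64(0.1302963922776054)] 91.5181998779355 [ 0.13 -0.49  0.86] -74.9239066728437
cap in tool [-0.16  0.42 28.77] disc in tool [  0.22  -0.07 120.29]
dpos [-0.6 -0.6 -1. ] shift [-0. -0. -0.] turn [-0.  0. -0.] deg 0.11805557756826171
dpos [-10.8  38.5 -70.9] shift [-0.02  0.08 -0.14] turn [-0.  0. -0.] deg 0.11805557756826171
```

Emit:
servo_tool:
  commands:
    - [[-0.004, 0.015, -0.027], [0, 0, 0], 1]
    - [[-0.01, 0.038, -0.068], [0, 0, 0], 1]
    - [[-0.016, 0.061, -0.11], [0, 0, 0], 1]
    - [[-0.02, 0.077, -0.138], [0, 0, 0], 1]
    - [[-0.02, 0.077, -0.138], [0, 0, 0], 1]

```text
time_s: 3.32
eef_pos: [577.9, -311.0, 83.1]
ee_rot: [-0.207, 0.59, 0.764, 0.159]
wrist_force: [-0.0, 0.5, -1.4]
width: 88.0
gripper_force: 0.0
```

Emit:
servo_tool:
  commands:
    - [[0, 0, 0], [0, 0, 0], 1]
    - [[0, 0, 0], [0, 0, 0], -1]
    - [[0, 0, 0], [0, 0, 0], -1]
    - [[0, 0, 0], [0, 0, 0], -1]
    - [[0, 0, 0], [0, 0, 0], -1]

```text
time_s: 3.73
eef_pos: [579.5, -314.4, 86.0]
ee_rot: [-0.203, 0.591, 0.764, 0.159]
wrist_force: [-1.8, -0.2, 0.8]
width: 63.5
gripper_force: 0.0
```

Emit:
servo_tool:
  commands:
    - [[0, 0, 0], [0, 0, 0], -1]
    - [[0, 0, 0], [0, 0, 0], -1]
    - [[0, 0, 0], [0, 0, 0], -1]
    - [[0, 0, 0], [0, 0, 0], -1]
    - [[0, 0, 0], [0, 0, 0], -1]

```text
time_s: 4.15
eef_pos: [579.0, -313.6, 85.2]
ee_rot: [-0.204, 0.591, 0.764, 0.159]
wrist_force: [-0.7, -0.4, -0.4]
width: 30.0
gripper_force: 0.0
```

Emit:
servo_tool:
  commands:
    - [[0, 0, 0], [0, 0, 0], -1]
    - [[0, 0, 0], [0, 0, 0], -1]
    - [[0, 0, 0], [0, 0, 0], -1]
    - [[0, 0, 0], [0, 0, 0], -1]
    - [[0, 0, 0], [0, 0, 0], -1]

```text
time_s: 4.57
eef_pos: [578.2, -313.8, 85.1]
ee_rot: [-0.205, 0.591, 0.764, 0.159]
wrist_force: [-5.5, -1.0, 2.9]
width: 23.3
gripper_force: 30.0
```

Emit:
servo_tool:
  commands:
    - [[0.002, -0.008, 0.014], [0, 0, 0], -1]
    - [[0.007, -0.03, 0.054], [0, 0, 0], -1]
    - [[0.015, -0.06, 0.107], [0, 0, 0], -1]
    - [[0.022, -0.087, 0.156], [0, 0, 0], -1]
    - [[0.026, -0.1, 0.18], [0, 0, 0], -1]

```text
time_s: 4.98
eef_pos: [594.1, -366.3, 178.8]
ee_rot: [-0.201, 0.592, 0.764, 0.16]
wrist_force: [0.2, -0.3, -2.4]
width: 23.3
gripper_force: 30.0
```

Run:
```python
from h import *
np.set_printoptions(precision=2,suppress=True)
st=arm.read_state();im=arm.capture('wrist')
print(st['joint_pos'])
a=np.radians(-75.5)
plan([579.6,284.4,240],[0,0,-1],[np.cos(a+np.pi/2),np.sin(a+np.pi/2),0],st)
cv2.imwrite('pics/w6.png',im)
```

```text
[ 0.85  1.   -0.48  1.    0.02  1.57  0.75]
dpos [-14.5 650.7  61.2] shift [-0.03  1.3   0.12] turn [-0.32 -0.08  0.  ] deg 29.72681531671883
```

View pics/w6.png

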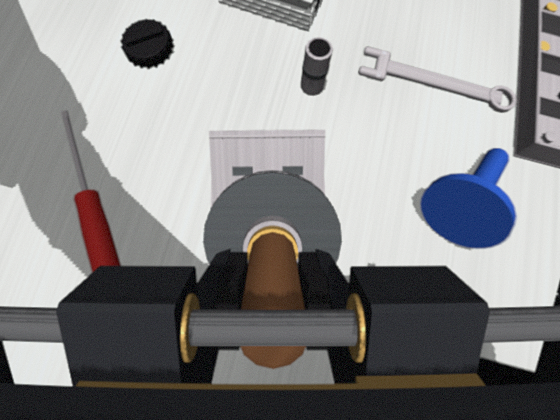

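The wrist view shows the pad held upright in the fingers and clear of the rest, with the disc centred at about (272,240). On to the can.

Emit:
servo_tool:
  commands:
    - [[0, 0.03, 0.02], [-0.01, -0.002, 0], -1]
    - [[-0.001, 0.09, 0.05], [-0.03, -0.007, 0], -1]
    - [[-0.003, 0.16, 0.08], [-0.05, -0.012, 0], -1]
    - [[-0.005, 0.23, 0.1], [-0.075, -0.018, 0], -1]
    - [[-0.007, 0.3, 0.12], [-0.1, -0.025, 0], -1]

```text
time_s: 5.45
eef_pos: [588.7, -211.7, 235.3]
ee_rot: [-0.141, 0.602, 0.778, 0.111]
wrist_force: [1.5, -0.0, -2.4]
width: 23.1
gripper_force: 30.0
```

Emit:
servo_tool:
  commands:
    - [[-0.001, 0.07, 0], [-0.025, -0.006, 0], -1]
    - [[-0.003, 0.14, 0], [-0.05, -0.012, 0], -1]
    - [[-0.004, 0.21, 0], [-0.075, -0.018, 0], -1]
    - [[-0.006, 0.28, 0], [-0.1, -0.025, 0], -1]
    - [[-0.007, 0.35, 0], [-0.125, -0.031, 0], -1]

```text
time_s: 5.87
eef_pos: [584.6, -36.3, 235.0]
ee_rot: [-0.063, 0.61, 0.788, 0.048]
wrist_force: [0.5, 0.1, -2.8]
width: 23.6
gripper_force: 30.0
```

Emit:
servo_tool:
  commands:
    - [[-0.001, 0.07, 0], [-0.02, -0.005, 0], -1]
    - [[-0.003, 0.14, 0], [-0.04, -0.01, 0], -1]
    - [[-0.004, 0.21, 0], [-0.06, -0.015, 0], -1]
    - [[-0.006, 0.28, 0], [-0.08, -0.02, 0], -1]
    - [[-0.007, 0.35, 0], [-0.095, -0.024, 0], -1]

```text
time_s: 6.28
eef_pos: [580.6, 139.4, 235.0]
ee_rot: [-0.003, 0.612, 0.791, 0.001]
wrist_force: [2.1, -0.5, -3.1]
width: 23.3
gripper_force: 30.0
```

Emit:
servo_tool:
  commands:
    - [[-0.001, 0.07, 0], [0, 0, 0], -1]
    - [[-0.003, 0.14, 0], [0, 0, 0], -1]
    - [[-0.004, 0.21, 0], [0, 0, 0], -1]
    - [[-0.006, 0.27, 0], [0, 0, 0], -1]
    - [[-0.007, 0.295, 0], [0, 0, 0], -1]

```text
time_s: 6.7
eef_pos: [575.4, 290.8, 234.9]
ee_rot: [-0.005, 0.609, 0.793, 0.002]
wrist_force: [-0.6, 0.6, -2.5]
width: 23.4
gripper_force: 30.0
```

Emit:
servo_tool:
  commands:
    - [[0, 0, 0], [0, 0, 0], -1]
    - [[0, 0, 0], [0, 0, 0], -1]
    - [[0, 0, 0], [0, 0, 0], -1]
    - [[0, 0, 0], [0, 0, 0], -1]
    - [[0, 0, 0], [0, 0, 0], -1]

```text
time_s: 7.12
eef_pos: [578.6, 282.0, 235.1]
ee_rot: [-0.003, 0.613, 0.79, 0.0]
wrist_force: [0.1, -0.7, -3.3]
width: 23.1
gripper_force: 30.0
```

Run:
```python
from h import *
np.set_printoptions(precision=2,suppress=True)
st=arm.read_state();print(st['joint_pos'],st['eef_pos'],abs(st['dq']).max(),tool(st)[:3,:3])
ims={n:arm.capture(n) for n in('scene','side','wrist')}
for n in ims:cv2.imwrite(f'pics/{n}7.png',ims[n])
a=np.radians(-75.5)
plan([579.6,284.4,240],[0,0,-1],[np.cos(a+np.pi/2),np.sin(a+np.pi/2),0],st)
P=st['eef_pos']+tool(st)[:3,2]*49.6
for n in('scene','side'):print(n,proj(n,P),proj(n,[579.6,284.4,118]))
c=lambda im,x,y,w,h:cv2.resize(im[y:y+h,x:x+w],(400,300),interpolation=cv2.INTER_CUBIC)
cv2.imwrite('pics/c7.png',np.vstack([np.hstack([c(ims['scene'],320,190,160,120),c(ims['side'],120,180,160,120)]),np.hstack([ims['wrist'][:300,80:480],c(ims['wrist'],0,0,560,420)])]))
```

```text
[-0.18  0.58 -0.51  1.53  0.3   1.1  -0.5 ] [578.57 282.02 235.11] 0.004450428356155195 [[-0.25  0.97 -0.  ]
 [ 0.97  0.25  0.  ]
 [ 0.   -0.   -1.  ]]
dpos [1.  2.4 4.9] shift [0.   0.   0.01] turn [-0. -0.  0.] deg 0.3474713334612197
scene [412.46 290.59] [404.91 304.98]
side [188.24 251.85] [190.92 276.  ]
```

View pics/c7.png

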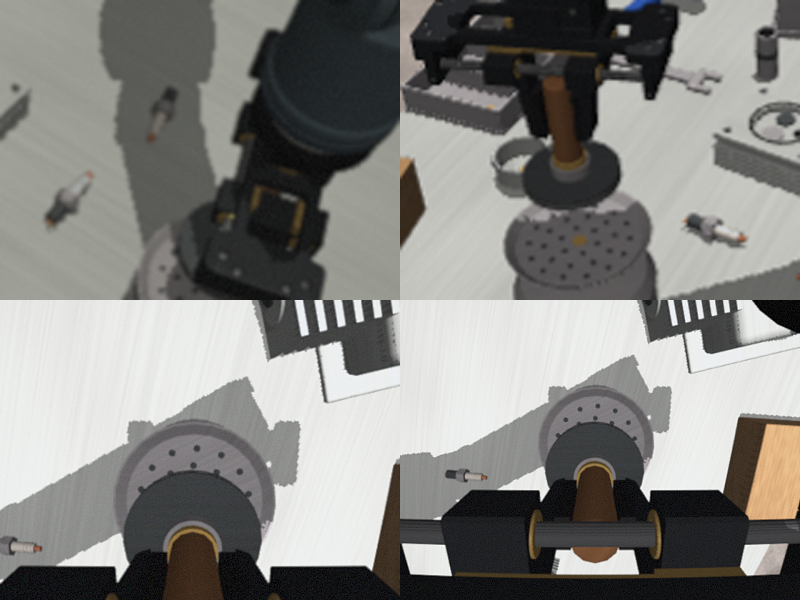

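Run:
```python
from h import *
np.set_printoptions(precision=1,suppress=True)
st=arm.read_state();T=tool(st)
im=cv2.imread('pics/wrist7.png');g=cv2.cvtColor(im,cv2.COLOR_BGR2HSV)
# disc dark-green-grey mask
m=cv2.inRange(g,(60,15,20),(110,120,95));m[:150]=0;m[262:]=0;m[:,:195]=0;m[:,350:]=0
c=max(cv2.findContours(m,0,1)[0],key=cv2.contourArea);print('disc bbox',cv2.boundingRect(c))
# visible outer arc points -> cast onto plane of disc back
def circ(p):
    A=np.c_[2*p,np.ones(len(p))];s=np.linalg.lstsq(A,(p**2).sum(1),rcond=None)[0];return s[:2],np.sqrt(s[2]+s[:2]@s[:2])
h=c[:,0,:];h=h[(h[:,1]<235)]
hull=cv2.convexHull(h)[:,0,:];hull=hull[hull[:,1]<225]
for s in(37,39.6,42):
    z=T[2,3]-s;P=np.array([onz('wrist',p,z,st)[:2] for p in hull.astype(float)]);print('disc back z',z,circ(P))
print('expected',(T[:3,3]+T[:3,2]*39.6))
# pan rim: three points
for z in(125,):
    P=np.array([onz('wrist',p,z,st)[:2] for p in[(194,195.),(355,195.),(275,120.),(218,143.),(331,143.)]]);print('rim',circ(P))
```

```text
disc bbox (204, 172, 137, 89)
disc back z 198.27181861237023 (array([578. , 285.4]), np.float64(38.18143100683409))
disc back z 195.67181861237023 (array([578.2, 284.4]), np.float64(38.72382493065379))
disc back z 193.27181861237023 (array([578.4, 283.6]), np.float64(39.2244962449458))
expected [578.1 283.2 195.7]
rim (array([579. , 288.2]), np.float64(61.637156907618376))
```

Emit:
servo_tool:
  commands:
    - [[0.01, -0.05, 0], [0, 0, 0], -1]
    - [[0.03, -0.12, 0], [0, 0, 0], -1]
    - [[0.04, -0.16, 0], [0, 0, 0], -1]
    - [[0.04, -0.16, 0], [0, 0, 0], -1]
    - [[0.04, -0.16, 0], [0, 0, 0], -1]

```text
time_s: 7.68
eef_pos: [598.7, 201.7, 235.2]
ee_rot: [-0.003, 0.614, 0.79, 0.001]
wrist_force: [0.1, 1.1, -1.9]
width: 23.2
gripper_force: 30.0
```

Emit:
servo_tool:
  commands:
    - [[0, 0, 0], [0, 0, 0], -1]
    - [[0, 0, 0], [0, 0, 0], -1]
    - [[0, 0, 0], [0, 0, 0], -1]
    - [[0, 0, 0], [0, 0, 0], -1]
    - [[0, 0, 0], [0, 0, 0], -1]

```text
time_s: 8.1
eef_pos: [597.7, 204.7, 235.2]
ee_rot: [-0.003, 0.612, 0.791, 0.001]
wrist_force: [0.1, -0.0, -2.2]
width: 23.3
gripper_force: 30.0
```

```bash
cat > m3.py <<'E'
from h import *
import sys
np.set_printoptions(precision=1,suppress=True)
def circ(p):
    A=np.c_[2*p,np.ones(len(p))];s=np.linalg.lstsq(A,(p**2).sum(1),rcond=None)[0];return s[:2],np.sqrt(s[2]+s[:2]@s[:2])
def disc(im,st):
    T=tool(st);g=cv2.cvtColor(im,cv2.COLOR_BGR2HSV)
    m=cv2.inRange(g,(60,15,20),(110,120,95));m[:150]=0;m[262:]=0;m[:,:195]=0;m[:,350:]=0
    c=max(cv2.findContours(m,0,1)[0],key=cv2.contourArea)
    h=cv2.convexHull(c)[:,0,:];h=h[h[:,1]<225].astype(float)
    P=np.array([onz('wrist',p,T[2,3]-41,st)[:2] for p in h]);return circ(P)
if __name__=='__main__':
    s=[arm.read_state()];im=arm.capture('wrist');s.append(arm.read_state());st=s[0];cv2.imwrite('pics/w8.png',im)
    print([x['eef_pos'] for x in s],'disc',disc(im,st))
    g=cv2.cvtColor(im,cv2.COLOR_BGR2HSV);m=cv2.inRange(g,(15,110,90),(35,255,255));m[205:]=0
    n,l,S,C=cv2.connectedComponentsWithStats(m)
    for i in range(1,n):
        if S[i,4]>8:print('gold',C[i],S[i,4],onz('wrist',C[i],118,st),'tool rel',(tool(st)[:3,:3].T@(onz('wrist',C[i],118,st)-st['eef_pos'])))
E
python3 m3.py
```

```text
[array([597.7, 204.7, 235.2]), array([597.8, 204.4, 235.2])] disc (array([597.6, 205.6]), np.float64(38.90868751997685))
gold [527.3  96.8] 68 [761.2 335.9 118. ] tool rel [ 85.2 191.6 117.2]
gold [544.4  93.1] 25 [773.3 342.3 118. ] tool rel [ 88.3 204.8 117.2]
gold [277.5 100.8] 46 [581.4 283.4 118. ] tool rel [ 79.6   4.3 117.7]
gold [541.2  99.4] 12 [772.7 337.3 118. ] tool rel [ 83.6 203.1 117.2]
gold [552.3 115.2] 55 [786.4 329.2 118. ] tool rel [ 72.3 214.2 117.1]
gold [522.4 120.8] 42 [764.7 318.6 118. ] tool rel [ 67.5 190.6 117.1]
gold [536.7 116.4] 10 [774.5 324.8 118. ] tool rel [ 71.1 201.6 117.1]
gold [519.3 130.8] 19 [765.5 311.1 118. ] tool rel [ 60.  189.4 117.1]
gold [518.7 153.5] 167 [772.2 295.  118. ] tool rel [ 42.8 192.  117. ]
gold [517.3 140.7] 16 [767.  303.7 118. ] tool rel [ 52.6 189.1 117.1]
gold [539.3 140.9] 13 [784.5 308.5 118. ] tool rel [ 52.7 207.2 117. ]
gold [543.  177.6] 418 [800.2 283.  118. ] tool rel [ 24.1 216.  116.8]
gold [537.6 149.7] 9 [786.  301.9 118. ] tool rel [ 46. 207. 117.]
gold [551.  159.4] 14 [800.3 298.  118. ] tool rel [ 38.6 219.9 116.9]
gold [519.8 168.7] 25 [778.2 284.3 118. ] tool rel [ 30.9 195.1 116.9]
gold [532.6 172.6] 23 [789.9 284.3 118. ] tool rel [ 27.9 206.3 116.9]
gold [547.8 171.5] 11 [802.  288.5 118. ] tool rel [ 29.  219.1 116.8]
gold [508.8 182. ] 46 [773.9 272.1 118. ] tool rel [ 20.2 187.8 116.9]
gold [518.9 178.1] 10 [780.7 277.2 118. ] tool rel [ 23.4 195.7 116.9]
gold [521.2 182.8] 14 [784.2 274.3 118. ] tool rel [ 19.7 198.3 116.8]
gold [528.6 180.4] 14 [789.5 277.7 118. ] tool rel [ 21.7 204.2 116.8]
gold [519.6 197.6] 94 [788.2 262.8 118. ] tool rel [  7.6 199.3 116.8]
gold [506.2 198.1] 38 [777.3 259.5 118. ] tool rel [  7.1 187.9 116.8]
```

Emit:
servo_tool:
  commands:
    - [[-0.009, 0.04, 0], [0, 0, 0], -1]
    - [[-0.022, 0.1, 0], [0, 0, 0], -1]
    - [[-0.034, 0.157, -0.02], [0, 0, 0], -1]
    - [[-0.034, 0.157, -0.06], [0, 0, 0], -1]
    - [[-0.034, 0.157, -0.09], [0, 0, 0], -1]

```text
time_s: 8.57
eef_pos: [579.6, 285.7, 189.7]
ee_rot: [-0.004, 0.61, 0.792, 0.001]
wrist_force: [0.8, -0.1, -2.6]
width: 23.1
gripper_force: 30.0
```

Emit:
servo_tool:
  commands:
    - [[0, 0, 0], [0, 0, 0], -1]
    - [[0, 0, 0], [0, 0, 0], -1]
    - [[0, 0, 0], [0, 0, 0], -1]
    - [[0, 0, -0.01], [0, 0, 0], -1]
    - [[0, 0, -0.02], [0, 0, 0], -1]

```text
time_s: 8.98
eef_pos: [581.9, 282.5, 181.3]
ee_rot: [-0.003, 0.612, 0.791, 0.002]
wrist_force: [-1.2, -0.3, -2.7]
width: 23.3
gripper_force: 30.0
```

Run:
```python
from h import *
np.set_printoptions(precision=2,suppress=True)
st=arm.read_state();print(st['eef_pos'],tool(st)[:3,:3],st['wrist_force'],st['moment'],abs(st['dq']).max())
for n in('scene','side','wrist'):cv2.imwrite(f'pics/{n}9.png',arm.capture(n))
```

```text
[581.93 282.52 181.29] [[-0.25  0.97 -0.  ]
 [ 0.97  0.25  0.01]
 [ 0.01 -0.   -1.  ]] [-1.22 -0.26 -2.71] [-0.04 -0.13 -0.04] 0.1076794761513985
```

Run:
```python
from h import *
np.set_printoptions(precision=4,suppress=True)
st=arm.read_state();plan([580.5,283.3,st['eef_pos'][2]],[0,0,-1],tool(st)[:3,1],st)
```

```text
dpos [-0.4  1.3  0. ] shift [-0.0007  0.0025  0.    ] turn [-0.0029 -0.0028  0.    ] deg 0.3653620119268395
```

Emit:
servo_tool:
  commands:
    - [[-0.001, 0.002, -0.004], [-0.003, -0.003, 0], -1]
    - [[-0.001, 0.002, -0.008], [-0.003, -0.003, 0], -1]
    - [[-0.001, 0.002, -0.012], [-0.003, -0.003, 0], -1]
    - [[-0.001, 0.002, -0.015], [-0.003, -0.003, 0], -1]
    - [[-0.001, 0.002, -0.015], [-0.003, -0.003, 0], -1]

```text
time_s: 9.55
eef_pos: [580.3, 283.3, 172.3]
ee_rot: [0.0, 0.612, 0.791, -0.0]
wrist_force: [-1.0, -1.1, -2.8]
width: 23.3
gripper_force: 30.0
```

Emit:
servo_tool:
  commands:
    - [[0, 0, -0.002], [0, 0, 0], -1]
    - [[0, 0, -0.004], [0, 0, 0], -1]
    - [[0, 0, -0.006], [0, 0, 0], -1]
    - [[0, 0, -0.008], [0, 0, 0], -1]
    - [[0, 0, -0.01], [0, 0, 0], -1]

```text
time_s: 9.97
eef_pos: [580.5, 283.3, 167.6]
ee_rot: [0.0, 0.612, 0.791, 0.0]
wrist_force: [-0.2, 0.6, -1.9]
width: 23.1
gripper_force: 30.0
```

Emit:
servo_tool:
  commands:
    - [[0, 0, -0.002], [0, 0, 0], -1]
    - [[0, 0, -0.004], [0, 0, 0], -1]
    - [[0, 0, -0.006], [0, 0, 0], -1]
    - [[0, 0, -0.008], [0, 0, 0], -1]
    - [[0, 0, -0.01], [0, 0, 0], -1]

```text
time_s: 10.38
eef_pos: [580.6, 283.5, 163.1]
ee_rot: [0.0, 0.612, 0.791, 0.0]
wrist_force: [-2.0, -0.8, 4.3]
width: 23.3
gripper_force: 30.0
```

Run:
```python
from h import *
np.set_printoptions(precision=3,suppress=True)
st=arm.read_state();print(st['eef_pos'],st['wrist_force'],st['moment'],abs(st['dq']).max())
ims=[arm.capture(n) for n in('side','wrist')]
c=cv2.resize(ims[0][205:325,120:280],(400,300),interpolation=cv2.INTER_CUBIC)
cv2.imwrite('pics/c10.png',np.hstack([c,ims[1][:300,80:480]]))
```

```text
[580.621 283.461 163.117] [-2.013 -0.774  4.261] [-0.354  0.38   0.006] 0.020938280514812342
```

View pics/c10.png

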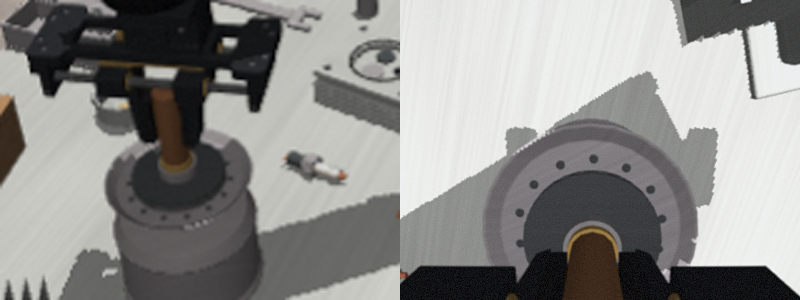

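The pad sits inside the pan, with the pan slightly pressed. In the side view the disc is within the rim. I check the centring with the ring of holes and the disc arc.

Run:
```python
from h import *
from m3 import circ
np.set_printoptions(precision=2,suppress=True)
st=arm.read_state();print(st['eef_pos'],st['wrist_force'],st['moment'])
f=lambda pts,z:circ(np.array([onz('wrist',(x-320,y),z,st)[:2] for x,y in pts]))
print('holes',f([(593,159.),(561,165.),(626,167.),(534,184.),(651,190.),(520,212.),(662,219.),(520,243.)],112))
print('disc',f([(592,171.),(540,195.),(646,195.),(524,225.),(661,225.),(562,178.),(622,178.)],122))
print('rim',f([(592,124.),(488,215.),(697,215.),(520,153.),(665,153.)],119))
```

```text
[580.59 283.43 162.88] [-1.75 -1.9   2.78] [-0.28  0.33  0.01]
holes (array([579.65, 285.36]), np.float64(43.45521993980684))
disc (array([581.46, 283.54]), np.float64(39.977864504395875))
rim (array([580.45, 287.24]), np.float64(60.877796185537825))
```

Emit:
servo_tool:
  commands:
    - [[0, 0, 0.018], [0, 0, 0], -1]
    - [[-0.003, 0.004, 0.018], [0, 0, 0], -1]
    - [[-0.003, 0.004, 0.018], [0, 0, 0], -1]
    - [[-0.003, 0.004, 0.013], [0, 0, 0], -1]
    - [[-0.003, 0.004, 0.008], [0, 0, 0], -1]

```text
time_s: 10.9
eef_pos: [578.8, 285.3, 166.3]
ee_rot: [0.0, 0.612, 0.791, 0.0]
wrist_force: [-1.6, 0.4, 1.9]
width: 23.3
gripper_force: 30.0
```

Emit:
servo_tool:
  commands:
    - [[0, 0, -0.005], [0, 0, 0], -1]
    - [[0, 0, -0.01], [0, 0, 0], -1]
    - [[0, 0, -0.015], [0, 0, 0], -1]
    - [[0, 0, -0.02], [0, 0, 0], -1]
    - [[0, 0, -0.024], [0, 0, 0], -1]

```text
time_s: 11.32
eef_pos: [578.9, 285.5, 155.1]
ee_rot: [0.0, 0.612, 0.791, 0.0]
wrist_force: [-3.0, -0.9, 7.9]
width: 23.4
gripper_force: 30.0
```

Emit:
servo_tool:
  commands:
    - [[0, 0, -0.003], [0, 0, 0], -1]
    - [[0, 0, -0.005], [0, 0, 0], -1]
    - [[0, 0, -0.007], [0, 0, 0], -1]
    - [[0, 0, -0.007], [0, 0, 0], -1]
    - [[0, 0, -0.007], [0, 0, 0], -1]

```text
time_s: 11.73
eef_pos: [579.0, 285.5, 152.0]
ee_rot: [0.0, 0.612, 0.791, 0.0]
wrist_force: [-3.5, -0.9, 8.0]
width: 23.3
gripper_force: 30.0
```

Emit:
servo_tool:
  commands:
    - [[0, 0, -0.002], [0, 0, 0], -1]
    - [[0, 0, -0.003], [0, 0, 0], -1]
    - [[0, 0, -0.004], [0, 0, 0], -1]
    - [[0, 0, -0.004], [0, 0, 0], -1]
    - [[0, 0, -0.004], [0, 0, 0], -1]

```text
time_s: 12.15
eef_pos: [579.0, 285.5, 150.2]
ee_rot: [0.0, 0.612, 0.791, 0.0]
wrist_force: [-4.0, -1.7, 8.5]
width: 23.6
gripper_force: 30.0
```

Emit:
servo_tool:
  commands:
    - [[0, 0, -0.002], [0, 0, 0], -1]
    - [[0, 0, -0.003], [0, 0, 0], -1]
    - [[0, 0, -0.004], [0, 0, 0], -1]
    - [[0, 0, -0.004], [0, 0, 0], -1]
    - [[0, 0, -0.004], [0, 0, 0], -1]

```text
time_s: 12.57
eef_pos: [579.1, 285.6, 148.8]
ee_rot: [0.0, 0.612, 0.791, 0.0]
wrist_force: [-3.9, -1.4, 14.2]
width: 23.2
gripper_force: 30.0
```

Emit:
servo_tool:
  commands:
    - [[0, 0, -0.002], [0, 0, 0], -1]
    - [[0, 0, -0.003], [0, 0, 0], -1]
    - [[0, 0, -0.003], [0, 0, 0], -1]
    - [[0, 0, -0.003], [0, 0, 0], -1]
    - [[0, 0, -0.003], [0, 0, 0], -1]

```text
time_s: 12.98
eef_pos: [579.2, 285.8, 148.7]
ee_rot: [0.001, 0.612, 0.791, 0.001]
wrist_force: [-6.6, -4.7, 23.1]
width: 23.0
gripper_force: 30.0
```

Emit:
servo_tool:
  commands:
    - [[0, 0, 0], [0, 0, 0], -1]
    - [[0, 0, 0], [0, 0, 0], -1]
    - [[0, 0, 0], [0, 0, 0], -1]
    - [[0, 0, 0], [0, 0, 0], -1]
    - [[0, 0, 0], [0, 0, 0], -1]

```text
time_s: 13.4
eef_pos: [579.2, 285.8, 148.7]
ee_rot: [0.001, 0.612, 0.791, 0.001]
wrist_force: [-7.4, -4.6, 22.5]
width: 23.2
gripper_force: 30.0
```

Run:
```python
from h import *
np.set_printoptions(precision=2,suppress=True)
st=arm.read_state();print(st['eef_pos'],st['wrist_force'],st['moment'])
ims=[arm.capture(n) for n in('side','wrist')]
c=cv2.resize(ims[0][205:325,120:280],(400,300),interpolation=cv2.INTER_CUBIC)
cv2.imwrite('pics/c11.png',np.hstack([c,ims[1][:300,80:480]]))
```

```text
[579.23 285.81 148.66] [-7.36 -4.56 22.54] [-1.2   1.9  -0.01]
```

View pics/c11.png

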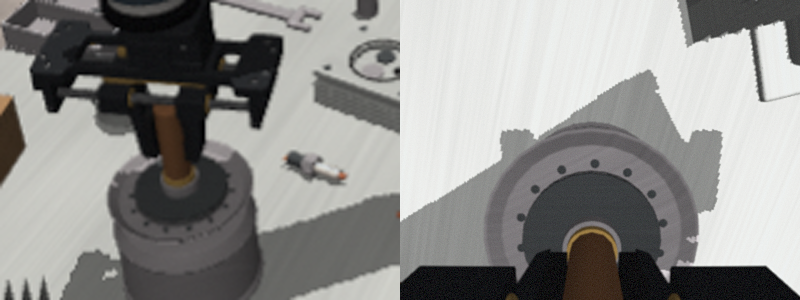

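The disc is centred in the bottomed pan in both views. The measured moment is explained by a small side force alone, so the push is centred. I relieve that side force and go on holding.

Emit:
servo_tool:
  commands:
    - [[-0.001, -0.001, 0], [0, 0, 0], -1]
    - [[-0.001, -0.001, 0], [0, 0, 0], -1]
    - [[-0.002, -0.001, 0], [0, 0, 0], -1]
    - [[-0.002, -0.001, 0], [0, 0, 0], -1]
    - [[-0.002, -0.001, 0], [0, 0, 0], -1]

```text
time_s: 13.92
eef_pos: [578.9, 285.6, 148.7]
ee_rot: [0.001, 0.612, 0.791, 0.002]
wrist_force: [-6.1, -2.9, 20.0]
width: 23.3
gripper_force: 30.0
```

Run:
```python
from h import *
np.set_printoptions(precision=3,suppress=True)
st=arm.read_state();print(st['eef_pos'],st['wrist_force'],st['moment'],tool(st)[:3,2])
im=arm.capture('side')
for p in([579,285,105],[579,285,150],[579,285,200]):print((proj('side',p)-[120,205])*2.5)
```

```text
[578.947 285.645 148.687] [-6.12  -2.885 20.042] [-0.878  1.245  0.006] [ 0.003  0.001 -1.   ]
[179.262 188.986]
[173.217 150.737]
[166.076 105.706]
```

Emit:
servo_tool:
  commands:
    - [[-0.001, 0, 0], [0, 0, 0], -1]
    - [[-0.002, -0.001, 0], [0, 0, 0], -1]
    - [[-0.002, -0.001, 0], [0, 0, 0], -1]
    - [[-0.002, -0.001, 0], [0, 0, 0], -1]
    - [[-0.002, -0.001, 0], [0, 0, 0], -1]

```text
time_s: 14.38
eef_pos: [578.7, 285.5, 148.7]
ee_rot: [0.001, 0.612, 0.791, 0.002]
wrist_force: [-2.5, -2.7, 18.2]
width: 23.1
gripper_force: 30.0
```

Emit:
servo_tool:
  commands:
    - [[0, 0, 0], [0, 0, 0], -1]
    - [[0, 0, 0], [0, 0, 0], -1]
    - [[0, 0, 0], [0, 0, 0], -1]
    - [[0, 0, 0], [0, 0, 0], -1]
    - [[0, 0, 0], [0, 0, 0], -1]

```text
time_s: 14.8
eef_pos: [578.7, 285.5, 148.7]
ee_rot: [0.001, 0.612, 0.791, 0.002]
wrist_force: [-3.0, -1.4, 18.8]
width: 23.5
gripper_force: 30.0
```

Emit:
servo_tool:
  commands:
    - [[0, 0, 0], [0, 0, 0], -1]
    - [[0, 0, 0], [0, 0, 0], -1]
    - [[0, 0, 0], [0, 0, 0], -1]
    - [[0, 0, 0.005], [0, 0, 0], -1]
    - [[0, 0, 0.01], [0, 0, 0], -1]

```text
time_s: 15.22
eef_pos: [578.6, 285.3, 152.6]
ee_rot: [0.001, 0.612, 0.791, 0.002]
wrist_force: [0.6, 0.8, 8.5]
width: 23.4
gripper_force: 30.0
```

Emit:
servo_tool:
  commands:
    - [[0, 0, 0.008], [0, 0, 0], -1]
    - [[0, 0, 0.016], [0, 0, 0], -1]
    - [[0, 0, 0.024], [0, 0, 0], -1]
    - [[0, 0, 0.032], [0, 0, 0], -1]
    - [[0, 0, 0.04], [0, 0, 0], -1]

```text
time_s: 15.63
eef_pos: [576.5, 283.9, 170.3]
ee_rot: [-0.0, 0.612, 0.791, -0.0]
wrist_force: [0.1, -0.2, -3.7]
width: 23.2
gripper_force: 30.0
```

Emit:
servo_tool:
  commands:
    - [[0, 0, 0.012], [0, 0, 0], -1]
    - [[0, 0, 0.03], [0, 0, 0], -1]
    - [[0, 0, 0.05], [0, 0, 0], -1]
    - [[0, 0, 0.07], [0, 0, 0], -1]
    - [[0, 0, 0.09], [0, 0, 0], -1]

```text
time_s: 16.05
eef_pos: [577.0, 284.4, 216.8]
ee_rot: [0.0, 0.612, 0.791, 0.0]
wrist_force: [-0.3, -0.5, -2.8]
width: 23.2
gripper_force: 30.0
```

Emit:
servo_tool:
  commands:
    - [[-0.003, -0.03, 0], [0, 0, 0], -1]
    - [[-0.01, -0.09, 0], [0, 0, 0], -1]
    - [[-0.02, -0.16, 0], [0, 0, 0], -1]
    - [[-0.028, -0.23, 0], [0, 0, 0], -1]
    - [[-0.035, -0.3, 0], [0, 0, 0], -1]

```text
time_s: 16.47
eef_pos: [558.6, 131.5, 215.6]
ee_rot: [0.0, 0.612, 0.791, -0.0]
wrist_force: [0.4, -0.7, -3.6]
width: 23.4
gripper_force: 30.0
```

Emit:
servo_tool:
  commands:
    - [[-0.01, -0.07, 0], [0, 0, 0], -1]
    - [[-0.018, -0.14, 0], [0, 0, 0], -1]
    - [[-0.026, -0.21, 0], [0, 0, 0], -1]
    - [[-0.034, -0.28, 0], [0, 0, 0], -1]
    - [[-0.042, -0.34, 0], [0, 0, 0], -1]

```text
time_s: 16.88
eef_pos: [537.2, -39.7, 215.7]
ee_rot: [0.001, 0.613, 0.79, -0.0]
wrist_force: [0.5, -0.1, -2.4]
width: 23.2
gripper_force: 30.0
```

Emit:
servo_tool:
  commands:
    - [[-0.005, -0.06, 0], [0, 0, 0], -1]
    - [[-0.01, -0.1, 0], [0, 0, 0], -1]
    - [[-0.01, -0.117, 0], [0, 0, 0], -1]
    - [[-0.01, -0.117, 0], [0, 0, 0], -1]
    - [[-0.01, -0.117, 0], [0, 0, 0], -1]

```text
time_s: 17.3
eef_pos: [533.4, -93.5, 215.8]
ee_rot: [0.0, 0.612, 0.791, 0.001]
wrist_force: [0.4, 0.3, -2.7]
width: 23.5
gripper_force: 30.0
```

Emit:
servo_tool:
  commands:
    - [[0, 0, 0], [0, 0, 0], -1]
    - [[0, 0, 0], [0, 0, 0], -1]
    - [[0, 0, 0], [0, 0, 0], -1]
    - [[0, 0, 0], [0, 0, 0], -1]
    - [[0, 0, 0], [0, 0, 0], -1]

```text
time_s: 17.72
eef_pos: [533.6, -93.5, 215.7]
ee_rot: [0.0, 0.612, 0.791, 0.0]
wrist_force: [-0.1, -0.1, -3.4]
width: 22.8
gripper_force: 30.0
```

Run:
```python
from h import *
from m3 import disc
import pickle
np.set_printoptions(precision=2,suppress=True)
st=arm.read_state();im=arm.capture('wrist');cv2.imwrite('pics/w12.png',im);pickle.dump(st,open('w12.pkl','wb'))
for n in('scene','side'):cv2.imwrite(f'pics/{n}12.png',arm.capture(n))
print(st['eef_pos'],st['joint_pos'],abs(st['dq']).max(),disc(im,st),proj('wrist',[512.7,-16.1,42],st))
```

```text
[533.58 -93.47 215.7 ] [ 0.46  0.42 -0.47  1.83  0.23  0.94  0.15] 0.005442667451739895 (array([533.67, -91.9 ]), np.float64(38.26790016974389)) [270.79 102.63]
```

View pics/w12.png

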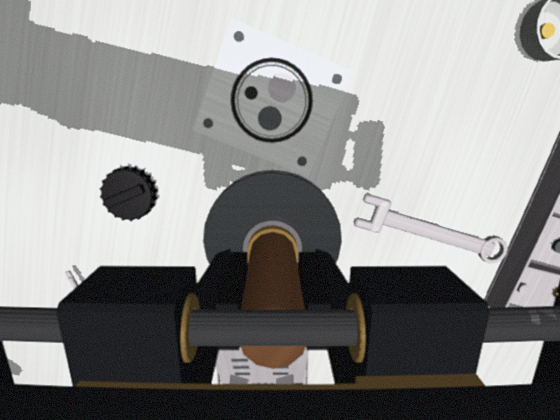

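The ring on the head shows as a dark circle centred at about (272,100), with the pad's disc centred left-right at about 272. I fit it numerically.

Run:
```python
from h import *
from m3 import disc,circ
import pickle
np.set_printoptions(precision=2,suppress=True)
st=pickle.load(open('w12.pkl','rb'));im=cv2.imread('pics/w12.png');g=cv2.cvtColor(im,cv2.COLOR_BGR2GRAY)
m=(g<75).astype(np.uint8)*255;m[:,:225]=0;m[:,320:]=0;m[148:]=0;m[:50]=0
for c in cv2.findContours(m,cv2.RETR_LIST,cv2.CHAIN_APPROX_NONE)[0]:
    if len(c)<100:continue
    e=cv2.fitEllipse(c);P=np.array([onz('wrist',p,42,st)[:2] for p in c[:,0].astype(float)]);print('ring',len(c),e,circ(P))
# studs
S=[(239,37.),(337,79.),(302,161.),(208,123.)];Q=[]
for x,y in S:
    w=g[int(y)-7:int(y)+8,x-7:x+8];yy,xx=np.nonzero(w<w.min()+25);Q.append(onz('wrist',(x-7+xx.mean(),y-7+yy.mean()),42,st))
Q=np.array(Q);print(Q,Q.mean(0),[np.linalg.norm(Q[i]-Q[i-1]) for i in range(4)])
```

```text
ring 217 ((271.2879638671875, 99.58244323730469), (74.90827178955078, 78.41417694091797), 0.4203256666660309) (array([512.67, -14.23]), np.float64(33.32163469854083))
ring 230 ((271.16680908203125, 99.93634033203125), (80.12529754638672, 82.61253356933594), 176.72837829589844) (array([512.67, -14.63]), np.float64(35.39287727040903))
[[472.19  30.18  42.  ]
 [563.15  18.33  42.  ]
 [553.15 -58.9   42.  ]
 [461.97 -47.07  42.  ]] [512.62 -14.37  42.  ] [np.float64(77.92805539032031), np.float64(91.72948977964366), np.float64(77.8782297109473), np.float64(91.94796854293546)]
```

Emit:
servo_tool:
  commands:
    - [[-0.01, 0.04, 0], [0, 0, 0], -1]
    - [[-0.027, 0.1, 0], [0, 0, 0], -1]
    - [[-0.042, 0.155, -0.02], [0, 0, 0], -1]
    - [[-0.042, 0.155, -0.06], [0, 0, 0], -1]
    - [[-0.042, 0.155, -0.11], [0, 0, 0], -1]

```text
time_s: 18.28
eef_pos: [513.6, -14.3, 161.7]
ee_rot: [0.002, 0.611, 0.792, 0.002]
wrist_force: [1.0, -1.1, -2.8]
width: 23.1
gripper_force: 30.0
```

Emit:
servo_tool:
  commands:
    - [[0, 0, -0.04], [0, 0, 0], -1]
    - [[0, 0, -0.07], [0, 0, 0], -1]
    - [[0, 0, -0.09], [0, 0, 0], -1]
    - [[0, 0, -0.1], [0, 0, 0], -1]
    - [[0, 0, -0.1], [0, 0, 0], -1]

```text
time_s: 18.7
eef_pos: [512.1, -16.6, 110.1]
ee_rot: [-0.0, 0.612, 0.791, -0.0]
wrist_force: [1.4, 0.8, -3.5]
width: 23.2
gripper_force: 30.0
```

Emit:
servo_tool:
  commands:
    - [[0, 0, 0], [0, 0, 0], -1]
    - [[0, 0, 0], [0, 0, 0], -1]
    - [[0, 0, 0], [0, 0, 0], -1]
    - [[0, 0, 0], [0, 0, 0], -1]
    - [[0, 0, 0], [0, 0, 0], -1]

```text
time_s: 19.12
eef_pos: [512.8, -16.7, 111.2]
ee_rot: [0.001, 0.612, 0.791, 0.001]
wrist_force: [-0.2, -0.0, -2.6]
width: 23.5
gripper_force: 30.0
```

Run:
```python
from h import *
from m3 import disc
np.set_printoptions(precision=3,suppress=True)
st=arm.read_state();im=arm.capture('wrist');print(st['eef_pos'],disc(im,st));cv2.imwrite('pics/w13.png',im)
plan([512.6,-16,91],[0,0,-1],tool(st)[:3,1],st)
```

```text
[512.796 -16.705 111.193] (array([513.026, -14.792]), np.float64(38.44431527265745))
dpos [ -0.2   0.7 -20.2] shift [-0.     0.001 -0.04 ] turn [-0.     0.001  0.   ] deg 0.09086864533379536
```

Emit:
servo_tool:
  commands:
    - [[0, 0.001, -0.008], [0, 0, 0], -1]
    - [[0, 0.001, -0.016], [0, 0, 0], -1]
    - [[0, 0.001, -0.024], [0, 0, 0], -1]
    - [[0, 0.001, -0.03], [0, 0, 0], -1]
    - [[0, 0.001, -0.034], [0, 0, 0], -1]

```text
time_s: 19.58
eef_pos: [512.2, -16.1, 93.0]
ee_rot: [-0.0, 0.612, 0.791, 0.0]
wrist_force: [-0.4, 0.1, -2.7]
width: 23.4
gripper_force: 30.0
```

Emit:
servo_tool:
  commands:
    - [[0, 0, -0.001], [0, 0, 0], -1]
    - [[0, 0, -0.002], [0, 0, 0], -1]
    - [[0, 0, -0.003], [0, 0, 0], -1]
    - [[0, 0, -0.003], [0, 0, 0], -1]
    - [[0, 0, -0.003], [0, 0, 0], -1]

```text
time_s: 20.0
eef_pos: [512.6, -16.1, 92.3]
ee_rot: [0.0, 0.612, 0.791, 0.0]
wrist_force: [-0.3, 0.1, -3.0]
width: 23.3
gripper_force: 30.0
```

Emit:
servo_tool:
  commands:
    - [[0, 0, -0.001], [0, 0, 0], -1]
    - [[0, 0, -0.002], [0, 0, 0], -1]
    - [[0, 0, -0.002], [0, 0, 0], -1]
    - [[0, 0, -0.002], [0, 0, 0], -1]
    - [[0, 0, -0.002], [0, 0, 0], -1]

```text
time_s: 20.42
eef_pos: [512.5, -16.2, 91.2]
ee_rot: [0.0, 0.612, 0.791, 0.0]
wrist_force: [0.3, 0.1, -2.5]
width: 23.4
gripper_force: 30.0
```

Emit:
servo_tool:
  commands:
    - [[0, 0, -0.001], [0, 0, 0], -1]
    - [[0, 0, -0.001], [0, 0, 0], -1]
    - [[0, 0, -0.001], [0, 0, 0], -1]
    - [[0, 0, -0.001], [0, 0, 0], -1]
    - [[0, 0, -0.001], [0, 0, 0], -1]

```text
time_s: 20.83
eef_pos: [512.5, -16.1, 91.1]
ee_rot: [0.0, 0.612, 0.791, 0.0]
wrist_force: [-3.6, 0.5, 5.9]
width: 23.1
gripper_force: 30.0
```

Emit:
servo_tool:
  commands:
    - [[0, 0, 0.001], [0, 0, 0], -1]
    - [[0, 0, 0.001], [0, 0, 0], -1]
    - [[0, 0, 0.001], [0, 0, 0], 1]
    - [[0, 0, 0.001], [0, 0, 0], 1]
    - [[0, 0, 0.001], [0, 0, 0], 1]

```text
time_s: 21.25
eef_pos: [512.8, -16.1, 91.3]
ee_rot: [0.0, 0.612, 0.791, 0.001]
wrist_force: [-0.7, -0.3, -0.3]
width: 41.4
gripper_force: 0.0
```

Emit:
servo_tool:
  commands:
    - [[0, 0, 0], [0, 0, 0], 1]
    - [[0, 0, 0], [0, 0, 0], 1]
    - [[0, 0, 0], [0, 0, 0], 1]
    - [[0, 0, 0], [0, 0, 0], 1]
    - [[0, 0, 0], [0, 0, 0], 1]

```text
time_s: 21.67
eef_pos: [512.5, -16.1, 91.2]
ee_rot: [0.0, 0.612, 0.791, 0.0]
wrist_force: [-0.9, 0.8, -0.2]
width: 74.4
gripper_force: 0.0
```

Emit:
servo_tool:
  commands:
    - [[0, 0, 0], [0, 0, 0], 1]
    - [[0, 0, 0], [0, 0, 0], 1]
    - [[0, 0, 0], [0, 0, 0], 1]
    - [[0, 0, 0.02], [0, 0, 0], 1]
    - [[0, 0, 0.04], [0, 0, 0], 1]

```text
time_s: 22.08
eef_pos: [512.1, -16.0, 111.6]
ee_rot: [-0.0, 0.612, 0.791, -0.0]
wrist_force: [0.6, 0.7, 0.4]
width: 88.4
gripper_force: 0.0
```

Emit:
servo_tool:
  commands:
    - [[0, 0, 0.04], [0, 0, 0], 1]
    - [[0, 0, 0.08], [0, 0, 0], 1]
    - [[0, 0, 0.12], [0, 0, 0], 1]
    - [[0, 0, 0.16], [0, 0, 0], 1]
    - [[0, 0, 0.2], [0, 0, 0], 1]

```text
time_s: 22.5
eef_pos: [512.5, -16.0, 213.4]
ee_rot: [0.001, 0.612, 0.791, 0.001]
wrist_force: [0.0, -0.5, 0.5]
width: 88.0
gripper_force: 0.0
```

Emit:
servo_tool:
  commands:
    - [[0.01, -0.06, 0], [0, 0, 0], 1]
    - [[0.03, -0.12, 0], [0, 0, 0], 1]
    - [[0.04, -0.16, 0], [0, 0, 0], 1]
    - [[0.04, -0.16, 0], [0, 0, 0], 1]
    - [[0.04, -0.16, 0], [0, 0, 0], 1]

```text
time_s: 22.92
eef_pos: [532.6, -97.1, 212.1]
ee_rot: [0.001, 0.613, 0.79, 0.001]
wrist_force: [-0.5, 0.2, 0.5]
width: 88.3
gripper_force: 0.0
```

Emit:
servo_tool:
  commands:
    - [[0, 0, 0], [0, 0, 0], 1]
    - [[0, 0, 0], [0, 0, 0], 1]
    - [[0, 0, 0], [0, 0, 0], 1]
    - [[0, 0, 0], [0, 0, 0], 1]
    - [[0, 0, 0], [0, 0, 0], 1]

```text
time_s: 23.33
eef_pos: [532.4, -95.5, 211.3]
ee_rot: [0.0, 0.612, 0.791, 0.0]
wrist_force: [0.7, 0.2, 0.4]
width: 88.1
gripper_force: 0.0
```

Run:
```python
from h import *
from m3 import circ
np.set_printoptions(precision=1,suppress=True)
st=arm.read_state();im=arm.capture('wrist');cv2.imwrite('pics/w14.png',im)
g=cv2.cvtColor(im,cv2.COLOR_BGR2GRAY);h=cv2.cvtColor(im,cv2.COLOR_BGR2HSV)
p=proj('wrist',[512.7,-15.5,52],st);print(st['eef_pos'],p,proj('wrist',[552.7,-15.5,52],st))
x0,y0=(p-[70,70]).astype(int).clip(0);m=np.zeros_like(g);s=np.s_[y0:y0+140,x0:x0+140]
m[s]=cv2.inRange(h,(60,15,20),(110,120,100))[s]
c=max(cv2.findContours(m,0,1)[0],key=cv2.contourArea);hull=cv2.convexHull(c)[:,0].astype(float)
P=np.array([onz('wrist',q,52,st)[:2] for q in hull]);print('disc on head',len(hull),circ(P),cv2.boundingRect(c))
w=cv2.inRange(h,(3,100,100),(18,255,255))&0xff;k=np.zeros_like(w);k[s]=w[s]
cc=max(cv2.findContours(k,0,1)[0],key=cv2.contourArea);cen,r=cv2.minEnclosingCircle(cc);print('cap',cen,r,onz('wrist',cen,142,st),'handle expected',proj('wrist',[512.7,-15.5,142],st))
# studs again
for e in([472.2,30.2,42],[563.1,18.3,42],[553.1,-58.9,42],[462,-47.1,42]):
    x,y=proj('wrist',e,st).astype(int)
    if 8<y<410 and 8<x<550:
        v=g[y-8:y+9,x-8:x+9];yy,xx=np.nonzero(v<v.min()+25);print('stud',onz('wrist',(x-8+xx.mean(),y-8+yy.mean()),42,st),e)
# can dot from side view, pan up?
D=arm.capture('side');hs=cv2.cvtColor(D,cv2.COLOR_BGR2HSV);mm=cv2.inRange(hs,(12,90,60),(35,255,255))[262:295,178:206];yy,xx=np.nonzero(mm);print('dot side',xx.mean()+178,yy.mean()+262,'was 191.1 275.6')
```

```text
[532.4 -95.5 211.3] [272.8  99.3] [318.2 111.8]
disc on head 31 (array([513.4, -17.9]), np.float64(37.673047969755075)) (228, 73, 92, 74)
cap (274.31817626953125, 93.5) 18.644777297973633 [513.5 -15.6 142. ] handle expected [273.   92.9]
stud [472.1  30.1  42. ] [472.2, 30.2, 42]
stud [563.2  18.4  42. ] [563.1, 18.3, 42]
stud [553.1 -59.   42. ] [553.1, -58.9, 42]
stud [462.1 -47.1  42. ] [462, -47.1, 42]
dot side 191.06666666666666 275.6 was 191.1 275.6
```

Run:
```python
from h import *
from m3 import circ
np.set_printoptions(precision=1,suppress=True)
st=arm.read_state();im=cv2.imread('pics/w14.png');h=cv2.cvtColor(im,cv2.COLOR_BGR2HSV)
m=cv2.inRange(h,(60,15,20),(110,120,100));k=np.zeros_like(m);k[50:170,200:345]=m[50:170,200:345]
c=max(cv2.findContours(k,0,1)[0],key=cv2.contourArea);hull=cv2.convexHull(c)[:,0].astype(float);print(hull.astype(int).tolist())
P=np.array([onz('wrist',q,52,st)[:2] for q in hull])
for lim in(85,95,105):print(circ(P[hull[:,1]>lim]))
```

```text
[[264, 73], [309, 79], [314, 81], [315, 82], [316, 84], [318, 90], [319, 103], [317, 113], [312, 124], [306, 132], [303, 135], [298, 139], [291, 143], [285, 145], [281, 146], [267, 146], [261, 145], [258, 144], [250, 140], [247, 138], [241, 133], [239, 131], [233, 123], [230, 115], [229, 110], [228, 96], [228, 89], [231, 81], [233, 76], [235, 74], [237, 73]]
(array([513.3, -16.7]), np.float64(38.71915489896233))
(array([513.3, -16.8]), np.float64(38.63670796427935))
(array([513.3, -16.7]), np.float64(38.67455070070236))
```

```bash
python3 -c "
from rig import arm
print(arm.job_done())"
```

```text
the job is handed in; nothing more can be done
None
```

The job is handed in at about 23 s: the pan was pressed to its stop and held for about 2 s, then came fully back up; the pad lies face down on the cylinder head, about 2 mm off the chamber's centre by the last measurement, released and with the arm clear.

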